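Refit the tube rotor to a bench centrifuge and close the lid

ROBOT

A 6-joint arm with a two-finger parallel gripper is mounted at the origin on the work surface. World frame = base frame: x ahead of the robot, y to its left, z up, the work surface at z = 0. Lengths are in m, angles in rad, forces in N, time in s.
With the tool pointing down it reaches from about 0.4 to 0.825 m from the base axis. Payload 7 kg.
Tool frame: the origin (TCP) lies on the centre line of the jaws, within the pads' length; the fingertips stand 17 mm ahead of it and the grasp point (between the pads) lies 2 mm behind it; z points along the fingers, x is the direction in which the jaws open and shut, and the axes are right-handed (so a half turn about z gives the same grasp; the last joint's range is limited). The gripper opens to 85 mm and grips with 20 to 120 N. Pads are 22 mm wide; open, the fingers measure 114 mm over their backs; the gripper's body (76 mm by 85 mm) begins 54 mm behind the grasp point. The pads swing forward as they close: fully open they stand 13 mm farther back than shut.
Start: joints at [0.288, 0.359, 0.012, 0, -1.224, -0.288], TCP at [0.675, -0, 0.248] pointing down, gripper open.
Joint ranges: [-3.07, 3.07], [-1.43, 2.12], [-1.02, 1.25], [-3.03, 1.67], [-3.05, -0], [-3.03, 3.03]. Speed limits (rad/s): [2.39, 2.39, 3.01, 3.14, 3.14, 3.14].

INTERFACE

Orientations are given as a unit quaternion [w, x, y, z].
In Python, from cell import status, cams, finish_job gives the robot as it stands.
- The arm moves only by the shell command python3 -m handwheel 'ROWS' [FORCE]. ROWS is a JSON object of lists of equal length, an entry for each row: "rotation": the turn, a rotation vector about the tool's x, y, z in units of 5 degrees (1.0 is 5 degrees), a list of three; "dp": the shift along the tool's x, y, z in units of 50 mm (1.0 is 50 mm), a list of three; "fingers": the opening in per cent of the stroke, from 0 (shut) to 100 (fully open). A call has 1 to 8 rows; each row shifts and turns the commanded pose from where the row before left it, along the tool's axes as they then stand; what a row does not reach is not made up. A row lasts 1/10 s, in which the tool goes at most 50 mm and 8.59 degrees, less where a joint would pass 70% of its speed; a pose out of reach is approached as far as the arm can. A call is refused whole if a number of a shift passes 1 or a number of a turn 1, either way. A call with a gripper value outside its range is refused whole. The fingers move at their own pace and stop on an object; FORCE is the grip in N (left out, the last holds). Time passes only in rows, so rows that do not move let the fingers close. It gives the time, the measured TCP pose, the force and the opening at its end, in the units of the state.
- status.state(): the state, without advancing time (a new reading comes with each control period).
- cams.grab_frame(name): name is "scene" or "side" or "wrist"; returns (picture, depth): 400x640x3 uint8, red, green, blue; 400x640 float32, m along the optical axis (not along the pixel's ray), 0 where there is no reading.
- cams.camera_model(name): a dict with "fx", "fy", "cx", "cy" (pixels), "pose" (4x4, takes a point from camera to world coordinates). Camera axes: x right, y down, z forward; pixel columns grow to the right and rows downward; lengths in m; the calibration is good to about 2 mm. A picture is of the moment at which its call begins: read the wrist's pose just before it. camera_model takes no time and is no camera call; for the wrist camera it gives the pose at the moment of the call.
- finish_job(): hands the job in, once; it reports no verdict.
Trained networks look in the newest picture that a camera, given by its name, has taken for a name from the list of things; names that differ only in an ending like _2 or _b are one class to them, and where a whole thing is asked for, a point or a joint stands for the part that bears it (a point fixed in the world has none). Each returns a list of dicts, best first, with "confidence" (0 to 1); they miss things now and then, are a little off and sometimes report something else, mostly with a low value. They report only what shows in the picture. A call takes as long as a camera call. They do not tell look-alikes from the thing itself.
- cams.look_for(target, camera): "bbox" ([left, top, right, bottom] in pixels, round what is visible of it).
- cams.cut_out(target, camera): "pixels" (400x640 bool, what is visible of it) and "bbox" ([left, top, right, bottom] in pixels, round what is visible of it).
- cams.pinpoint(target, camera): "uv" ([column, row] in pixels: a listed point, or the origin of a listed thing).
The state is a dict: "time_s": time; "qpos": joint angles; "joint_velocities": joint speeds; "joint_efforts": joint torques, N m; "tcp_pos": TCP position; "ee_rot": TCP orientation; "ft_force": force on the tool from outside, world axes, zero at the start; "ft_torque": the same for the moment, N m; "width": finger opening in m.
Only numpy, scipy, OpenCV 4.12 (cv2) and the standard library are available. Lean on these libraries where they do the work, as an engineer would, in place of code of your own. Each camera call takes 0.05 s, during which the arm holds its last target. There are 200 camera calls.

TASK

Refit the round tube rotor to the small bench centrifuge: lift it off its sloping stand and slide its hub down over the upright drive shaft, keeping hold of it until it sits fully home, then let go and swing the clear lid fully shut. Leave the oblong strip rotor on the stand, and leave the things around where they are.

Things in the scene. Friction and masses are not known exactly. Their poses are not given: they have to be found in the camera images.
- rotor_center (a point): Round tube rotor, loose, bare aluminium, 0.15-0.31 kg: cone 96 mm wide, flat below, rim 15 mm thick, 34 mm high at its middle, 8 dark tube holes; round hub 30 mm in diameter, 70 mm high in all, 16 mm bore right through. Grip the bare hub 36-70 mm above the underside. Point: on the axis, 35 mm above the underside; z = axis, out of the hub's free end; leans 30 deg from vertical at the start.
- strip_rotor_center (a point): The other rotor, to be left alone: loose, bare aluminium, oblong plate 82 x 84 mm, 18 mm thick, two rows of 8 small dark holes, same hub (30 mm diameter, 70 mm high). Point: on its axis, 35 mm above its underside; z along the axis. It is on the stand's other spigot, 132 mm beside the round rotor; either rotor may be on either spigot.
- rotor_stand: Fixed sloping stand of blue acrylic, 270 mm wide (y), 100 mm deep, 86 mm high at the back. Origin on the bench under the middle of the slope. The slope falls at 30 deg to the stand's -x side, roughly to the robot's right. At x = 0, y = -66 and +66, z = 60 mm steel spigots 13 mm in diameter, 22 mm long, stand square to the slope in the rotors' bores: draw a rotor straight off along them.
- centrifuge: Fixed round white bench centrifuge, 184 mm across, chamber rim 85 mm above the bench; origin on the bench under its drive shaft. Its front (-x, with a low console) roughly faces the robot, the lid's hinge is at the back (+x). Open chamber 112 mm across, 30 mm deep.
- shaft_top (a point): Top of the centrifuge's fixed, vertical steel drive shaft, 128 mm above the bench, on its axis. Shaft 13 mm in diameter, the top 7 mm tapered to 8 mm. 66 mm below this point is a flat drive flange 38 mm across: fully home, the rotor's underside lies on it (rotor's mid-point 31 mm below the shaft top, hub end 4 mm above it).
- lid (a joint): Angle of the centrifuge's lid, rad: 0 shut, grows as it opens (stop at 1.9); open at the start, 1.6 to 1.8. Stiff hinge: the lid stays where it is left, less than 2 N at the tab moves it; no catch. The lid is a clear dome 138 mm across, 61 mm high, on a grey ring 5 mm thick, 154 mm across, with a flat tab at the front.
- lid_hinge (a point): Middle of the lid's hinge axis, 85 mm behind the shaft, 86 mm above the bench; the axis is horizontal, along the centrifuge's y. This frame turns with the lid: x points from tab to hinge, z out of the dome's outer side (up when shut).
- lid_tab (a point): Middle of the outer face (dome side, up when shut) of the lid's front tab, 173 mm from the hinge axis and 5 mm outward of its plane; the tab is 44 mm wide, 5 mm thick, its end 182 mm from the hinge axis. Turns with the lid, axes as lid_hinge. Lid shut: this face is 91 mm above the bench, 88 mm in front of the shaft.
- gel_tray: Bystander: empty blue tray, 200 x 130 mm, 40 mm high, on the bench far to one side. Origin: centre of its underside.
- tip_box: Bystander: grey pipette-tip box, 85 x 122 mm, 56 mm high, on the bench at the far side. Origin: centre of its underside.
- bottle: Bystander: white bottle, 72 mm in diameter, 150 mm high, far to the other side. Origin: centre of its underside.
Mind the look-alikes: they are no part of the job. Leave any yellow look-alike of the part that bears rotor_center alone.

How it is judged:
By the outcome, as a careful person would: the job done as asked, in the order asked, and still so for the second after the job is handed in, with the robot touching nothing.
It also fails if it takes over 67 s, if anything falls off the work surface, if the arm or the gripper's body presses on something with over 40 N, if the wrist force passes 120 N, or if a joint passes its speed limit or range.

## Working session

There is one attempt and no reset: what is moved stays moved. The work goes in short steps, Python scripts to look and compute and a shell command to move; the robot and the scene stay as the last step left them, time stands still between calls to the robot, and variables do not carry over. Pictures are saved under pics/ and viewed, about 8 in all and at most 12, crops included, and the job is handed in when it is done.

```bash
ls; mkdir -p pics; cat > h.py <<'E'
import numpy as np, cv2
from cell import status, cams, finish_job
from scipy.spatial.transform import Rotation as R
def snap(n,fn=None,crop=None,scale=1):
    m=cams.camera_model(n); im,d=cams.grab_frame(n)
    if fn:
        o=im[:,:,::-1]
        if crop: o=o[crop[1]:crop[3],crop[0]:crop[2]]
        if scale!=1: o=cv2.resize(o,None,fx=scale,fy=scale,interpolation=cv2.INTER_CUBIC)
        cv2.imwrite('pics/'+fn,np.ascontiguousarray(o))
    return im,d,m
def ray(m,uv):
    v=m['pose'][:3,:3]@np.array([(uv[0]-m['cx'])/m['fx'],(uv[1]-m['cy'])/m['fy'],1]); return m['pose'][:3,3],v
def atz(m,uv,z):
    o,v=ray(m,uv); return o+v*(z-o[2])/v[2]
def cloud(m,d):
    r,c=np.mgrid[:d.shape[0],:d.shape[1]]
    P=np.stack([(c-m['cx'])/m['fx']*d,(r-m['cy'])/m['fy']*d,d],-1)
    return P@m['pose'][:3,:3].T+m['pose'][:3,3]
def tri(a,b):
    (o1,v1),(o2,v2)=a,b
    A=np.stack([v1,-v2],1); s,_,_,_=np.linalg.lstsq(A,o2-o1,rcond=None)
    p,q=o1+v1*s[0],o2+v2*s[1]; return (p+q)/2,np.linalg.norm(p-q)
def proj(m,p):
    c=(np.asarray(p)-m['pose'][:3,3])@m['pose'][:3,:3]; return np.array([c[0]/c[2]*m['fx']+m['cx'],c[1]/c[2]*m['fy']+m['cy']])
def st():
    s=status.state(); q=s['ee_rot']; return s,np.array(s['tcp_pos']),R.from_quat([q[1],q[2],q[3],q[0]])
def togo(p,Rt=None):
    "shift in tool axes (units of 50mm), turn in tool axes (units 5deg)"
    s,t,r=st(); d=r.inv().apply(np.asarray(p)-t)/.05
    w=(r.inv()*Rt).as_rotvec()*180/np.pi/5 if Rt is not None else np.zeros(3)
    return d.round(3),w.round(2)
E
python3 - <<'E'
from h import *
im,d,m=snap('scene','a.png'); 
S={'scene':(m,cloud(m,d))}
im2,d2,m2=snap('side','b.png'); S['side']=(m2,cloud(m2,d2))
P={}
for t in ['rotor_center','strip_rotor_center','shaft_top','rotor_stand','lid_hinge','lid_tab','centrifuge']:
    for c in ['scene','side']:
        r=cams.pinpoint(t,c)
        print(t,c,[(np.round(x['uv'],1).tolist(),round(x['confidence'],2)) for x in r[:3]])
        if r:P[t,c]=ray(S[c][0],r[0]['uv'])
    if (t,'scene') in P and (t,'side') in P: print('  tri',*tri(P[t,'scene'],P[t,'side']))
print(status.state()['time_s'])
for c in S: print(c,S[c][0]['pose'].round(3).tolist(),S[c][0]['fx'])
E
```

```text
pics
rotor_center scene [([334.9, 169.3], 0.87), ([315.6, 136.9], 0.61), ([331.7, 210.6], 0.6)]
rotor_center side [([331.0, 204.2], 0.66), ([281.2, 182.0], 0.56), ([210.0, 201.4], 0.56)]
  tri [0.52256503 0.05674875 0.11377808] 0.14406120798880442
strip_rotor_center scene [([368.4, 187.2], 0.65), ([311.1, 231.1], 0.27)]
strip_rotor_center side [([314.5, 163.5], 0.59)]
  tri [0.61763566 0.17413157 0.08697628] 0.008095850161860839
shaft_top scene [([279.4, 229.1], 0.88)]
shaft_top side [([373.8, 225.7], 0.72)]
  tri [ 0.51246614 -0.18542259  0.140488  ] 0.003943389817310659
rotor_stand scene [([353.2, 185.4], 0.78), ([226.4, 311.1], 0.6)]
rotor_stand side [([295.9, 195.1], 0.83)]
  tri [ 0.54457128  0.18623568 -0.00276134] 0.0101282692678179
lid_hinge scene []
lid_hinge side [([390.6, 221.1], 0.84)]
lid_tab scene [([311.9, 230.0], 0.77)]
lid_tab side [([410.7, 158.3], 0.72)]
  tri [ 0.63625399 -0.16297454  0.26224842] 0.0001165609591371444
centrifuge scene [([288.4, 248.1], 0.79)]
centrifuge side [([367.0, 265.3], 0.75)]
  tri [ 0.52568094 -0.17022286 -0.01246947] 0.0004199090151394113
0.8
scene [[0.767, 0.551, -0.329, 0.978], [0.641, -0.648, 0.411, -0.539], [0.014, -0.526, -0.85, 1.265], [0.0, 0.0, 0.0, 1.0]] 383.93171565966077
side [[0.789, -0.357, 0.5, 0.027], [-0.614, -0.482, 0.625, -0.614], [0.018, -0.8, -0.6, 0.687], [0.0, 0.0, 0.0, 1.0]] 368.63165335635006
```

View pics/a.png

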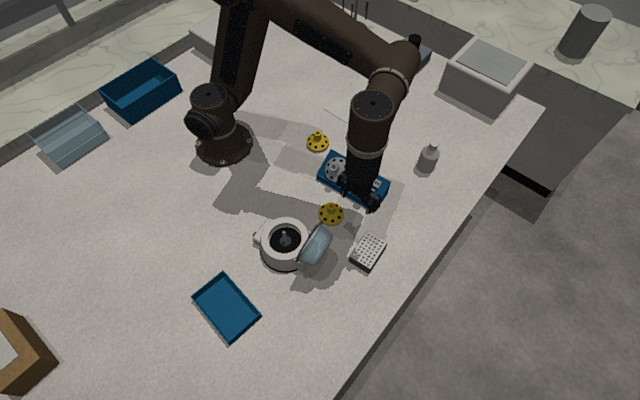

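View pics/b.png

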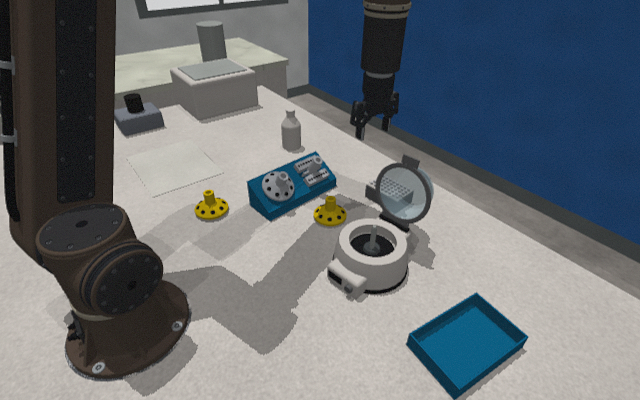

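Candidates for the round rotor are:
- Scene (335,169) / side (281,182): bare aluminium on the stand. I choose this one.
- Scene (317,137) / side (210,201): yellow, on the bench.
- Scene (331,212) / side (331,204): yellow, on the bench.
- Scene (368,187) / side (314,164): the strip rotor, to be left alone.

Other positions: the shaft is at scene (280,229) / side (374,226), and the lid tab is at side (411,158).

```bash
python3 - <<'E'
from h import *
a=cams.camera_model('scene');b=cams.camera_model('side')
T=lambda u,v:tri(ray(a,u),ray(b,v))
r,e=T((334.9,169.3),(281.2,182));s,e2=T((368.4,187.2),(314.5,163.5))
print(r,e,s,e2)
sp=s-r;print('spacing',np.linalg.norm(sp),np.degrees(np.arctan2(sp[1],sp[0])))
yx=sp[:2]/np.linalg.norm(sp[:2]); n=np.array([yx[1],-yx[0]]) # downhill toward -y
ax=np.r_[n*.5,.866];print('axis',ax)
im,d,m=snap('side','c.png',(180,130,440,310),3)
for t in ['rotor_center','strip_rotor_center','shaft_top','lid_hinge','lid_tab','centrifuge']:
    print(t,[(np.round(x['uv'],1).tolist(),round(x['confidence'],2)) for x in cams.pinpoint(t,'side')[:4]])
print('yellow1',T((315.6,136.9),(210,201.4)),'yellow2',T((331.7,210.6),(331,204.2)))
m=cams.camera_model('wrist');print(m['pose'].round(3),m['fx'])
s,t,R0=st();print('cam in tool',R0.inv().apply(m['pose'][:3,3]-t),(R0.as_matrix().T@m['pose'][:3,:3]).round(3),R0.as_matrix().round(3))
E
```

```text
[0.47679471 0.15071142 0.09018503] 0.0005116771874594689 [0.61763566 0.17413157 0.08697628] 0.008095850161860839
spacing 0.1428109685494284 9.44120828898997
axis [ 0.08201774 -0.49322722  0.866     ]
rotor_center [([210.7, 199.0], 0.76), ([279.6, 183.9], 0.72), ([310.3, 167.7], 0.65), ([331.8, 206.9], 0.62)]
strip_rotor_center [([312.8, 167.0], 0.82)]
shaft_top [([374.0, 224.6], 0.61)]
lid_hinge [([390.9, 223.1], 0.55)]
lid_tab [([412.5, 160.3], 0.88)]
centrifuge [([369.8, 260.6], 0.7), ([463.2, 347.1], 0.48)]
yellow1 (array([0.29410988, 0.25183253, 0.04327978]), np.float64(0.006159604951935988)) yellow2 (array([0.56466668, 0.02700523, 0.0444533 ]), np.float64(0.0027940203551490126))
[[-1.    -0.     0.     0.674]
 [-0.     0.956  0.293 -0.074]
 [-0.     0.293 -0.956  0.375]
 [ 0.     0.     0.     1.   ]] 308.48887170472256
cam in tool [ 0.00081224 -0.07412654 -0.12620185] [[ 1.     0.    -0.   ]
 [-0.     0.956  0.293]
 [ 0.    -0.293  0.956]] [[-1.  0.  0.]
 [ 0.  1.  0.]
 [-0.  0. -1.]]
```

View pics/c.png

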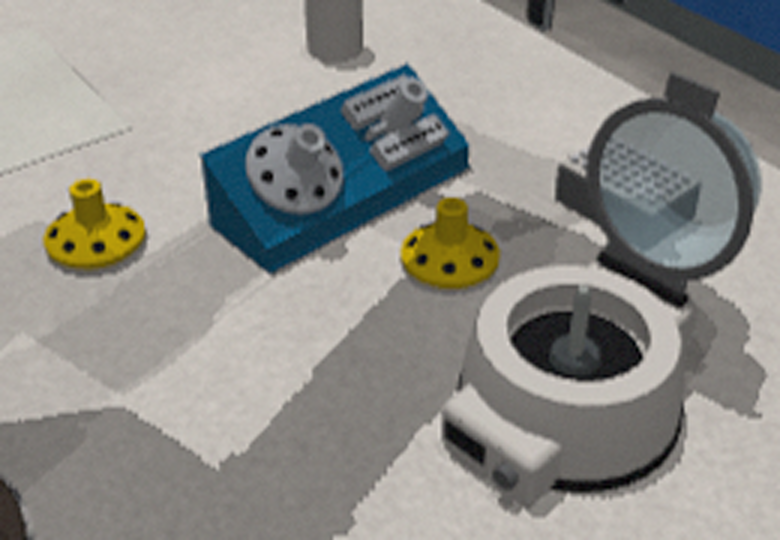

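The crop shows the bare aluminium cone rotor on the left (near) spigot of the blue stand, so the choice is confirmed. The strip rotor is on the right spigot and the yellow look-alikes are on the bench. The lid is open past vertical.

```bash
cat >> h.py <<'E'
def Rrot(yaw,lean=30):
    u=np.array([np.cos(yaw),np.sin(yaw),0]);n=np.array([u[1],-u[0],0]);l=np.radians(lean)
    z=-(n*np.sin(l)+np.array([0,0,np.cos(l)])); x=-u; return R.from_matrix(np.stack([x,np.cross(z,x),z],1))
E
python3 - <<'E'
from h import *
Rt=Rrot(np.radians(9)); p=np.array([.477,.151,.09])-Rt.as_matrix()[:,2]*.13
print(p,togo(p,Rt)); print(Rt.as_matrix().round(3))
E
```

```text
[0.48716824 0.08680026 0.2025833 ] (array([3.757, 1.737, 0.914]), array([-5.99,  0.47, -1.76]))
[[-0.988 -0.135 -0.078]
 [-0.156  0.855  0.494]
 [-0.     0.5   -0.866]]
```

```bash
python3 -m handwheel '{"dp":[[0.75,0.35,0.1],[0.75,0.35,0.1],[0.75,0.35,0.2],[0.75,0.35,0.2],[0.75,0.34,0.3],[0,0,0]],"rotation":[[0,0,0],[0,0,0],[0,0,0],[0,0,0],[0,0,0],[0,0,0]],"fingers":[100,100,100,100,100,100]}'
python3 -m handwheel '{"dp":[[0,0,0],[0,0,0],[0,0,0],[0,0,0],[0,0,0],[0,0,0],[0,0,0],[0,0,0]],"rotation":[[-1,0.08,-0.3],[-1,0.08,-0.3],[-1,0.08,-0.3],[-1,0.08,-0.3],[-1,0.08,-0.3],[-1,0.08,-0.3],[0,0,0],[0,0,0]],"fingers":[100,100,100,100,100,100,100,100]}'
python3 - <<'E'
from h import *
im,d,m=snap('wrist','d.png')
for t in ['rotor_center','strip_rotor_center','rotor_stand']:
    print(t,[(np.round(x['uv'],1).tolist(),round(x['confidence'],2)) for x in cams.pinpoint(t,'wrist')[:3]])
Q=cloud(m,d)
# slope plane: blue pixels
hsv=cv2.cvtColor(im,cv2.COLOR_RGB2HSV)
bl=(hsv[...,0]>95)&(hsv[...,0]<115)&(hsv[...,1]>150)&(d>0)
P=Q[bl];P=P[P[:,2]>.03]
best=0;rng=np.random.default_rng(0)
for _ in range(300):
    a=P[rng.choice(len(P),3)];n=np.cross(a[1]-a[0],a[2]-a[0]);l=np.linalg.norm(n)
    if l<1e-6: continue
    n/=l;n*=np.sign(n[2]); 
    if n[2]<.7 : continue
    I=abs((P-a[0])@n)<.003
    if I.sum()>best: best=I.sum();B=I
c=P[B].mean(0);n=np.linalg.svd(P[B]-c,full_matrices=False)[2][2];n*=np.sign(n[2])
print('slope n',n.round(4),'lean',np.degrees(np.arccos(n[2])),'yaw',np.degrees(np.arctan2(n[1],n[0]))+90,len(P),best)
r=(Q-c)@n  # height above slope
hub=(r>.055)&(r<.085)&(d>0)
k,lab,sts,cen=cv2.connectedComponentsWithStats(hub.astype(np.uint8))
for i in range(1,k):
    if sts[i,4]>30:
        p=Q[lab==i]; print(sts[i],p.mean(0).round(4),np.median(r[lab==i]))
np.savez('w.npz',Q=Q,r=r,n=n,c=c)
E
```

```text
time_s: 1.75
tcp_pos: [0.4826, 0.0872, 0.2018]
ee_rot: [-0.002, -0.001, 1.0, -0.0]
ft_force: [1.1, 0.6, 0.8]
width: 0.0854
time_s: 2.55
tcp_pos: [0.4881, 0.0859, 0.203]
ee_rot: [-0.021, -0.076, 0.963, 0.258]
ft_force: [0.2, 0.1, 0.1]
width: 0.0856
rotor_center [([440.2, 237.6], 0.84), ([318.8, 193.7], 0.81)]
strip_rotor_center [([165.3, 190.7], 0.61)]
rotor_stand [([257.5, 147.8], 0.85)]
slope n [ 0.0464 -0.4978  0.8661] lean 29.995296496625926 yaw 5.3295140687570495 15688 14173
[ 190    0   58   37 1277] [0.5581 0.0325 0.0635] 0.07985032164116558
[ 126  179   49   42 1395] [0.6053 0.1494 0.1167] 0.06906545838732844
[ 303  187   38   41 1042] [0.4761 0.1367 0.1175] 0.06938941355347897
```

View pics/d.png

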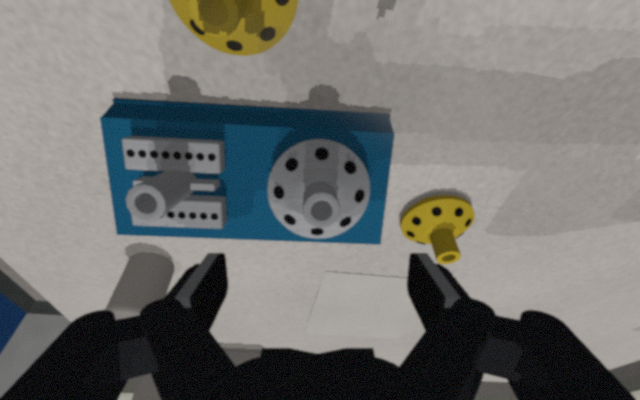

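The wrist view shows the round rotor's hub end at (320,208), with the strip rotor at (147,203) and yellow look-alikes at (235,15) and (440,225). The slope plane fit gives a lean of 30.0° and a yaw of 5.3°.

```bash
python3 - <<'E'
from h import *
z=np.load('w.npz');Q,r,n,c=z['Q'],z['r'],z['n'],z['c']
for x0,x1 in((303,342),(126,176)):
    q=Q[180:230,x0:x1].reshape(-1,3);rr=r[180:230,x0:x1].ravel()
    q=q[abs(rr-.0705)<.002]
    Rt=Rrot(np.radians(5.33)).as_matrix();uv=(q@Rt[:,:2]).astype(np.float32)
    (cu,cv),rad=cv2.minEnclosingCircle(uv); top=Rt[:,:2]@np.array([cu,cv])+n*(q@n).mean()
    lo,hi=uv.min(0),uv.max(0);mid=Rt[:,:2]@((lo+hi)/2)+n*(q@n).mean()
    print(len(q),'rad',rad,hi-lo,'top',top.round(4),mid.round(4))
    if x0==303: ctr=top-.035*n;T=top
print('rotor center',ctr)
Rt=Rrot(np.radians(5.33))
print('pre',togo(T+.03*n,Rt),'grasp',togo(ctr+.021*n,Rt))
E
```

```text
724 rad 0.014831178821623325 [0.02878886 0.02945428] top [0.4761 0.1366 0.12  ] [0.4758 0.1366 0.1199]
801 rad 0.015138261951506138 [0.02915764 0.02928587] top [0.6069 0.1491 0.1201] [0.6068 0.1488 0.1199]
rotor center [0.47448055 0.15406999 0.08964423]
pre (array([0.084, 0.033, 1.352]), array([ 0.  , -0.39,  0.69])) grasp (array([0.055, 0.032, 2.232]), array([ 0.  , -0.39,  0.69]))
```

```bash
python3 -m handwheel '{"dp":[[0,0,0.4],[0,0,0],[0,0,0]],"rotation":[[0,-0.39,0.69],[0,0,0],[0,0,0]],"fingers":[100,100,100]}'
python3 - <<'E'
from h import *
n=np.array([.0464,-.4978,.8661]);T=np.array([.4760,.1366,.12]);Rt=Rrot(np.radians(5.33))
print(togo(T-.014*n,Rt))
E
```

```text
time_s: 3.05
tcp_pos: [0.4854, 0.0973, 0.1865]
ee_rot: [-0.012, -0.046, 0.965, 0.259]
ft_force: [0.5, 0.2, 0.3]
width: 0.0856
(array([0.113, 0.027, 1.832]), array([ 0.01, -0.01,  0.02]))
```

```bash
python3 -m handwheel '{"dp":[[0.113,0.027,0.3],[0,0,0.5],[0,0,0.5],[0,0,0.4],[0,0,0.13],[0,0,0],[0,0,0]],"rotation":[[0,0,0],[0,0,0],[0,0,0],[0,0,0],[0,0,0],[0,0,0],[0,0,0]],"fingers":[100,80,60,60,60,60,60]}' 60
python3 - <<'E'
from h import *
n=np.array([.0464,-.4978,.8661]);T=np.array([.4760,.1366,.12]);Rt=Rrot(np.radians(5.33))
print(togo(T-.014*n,Rt))
E
```

```text
time_s: 3.75
tcp_pos: [0.4767, 0.143, 0.1084]
ee_rot: [-0.012, -0.045, 0.965, 0.259]
ft_force: [-0.5, 0.0, 0.7]
width: 0.0514
(array([0.025, 0.007, 0.016]), array([ 0.01,  0.01, -0.  ]))
```

```bash
python3 -m handwheel '{"dp":[[0.025,0.007,0.016],[0,0,0],[0,0,0],[0,0,0],[0,0,0],[0,0,0],[0,0,0],[0,0,0]],"rotation":[[0,0,0],[0,0,0],[0,0,0],[0,0,0],[0,0,0],[0,0,0],[0,0,0],[0,0,0]],"fingers":[40,20,20,20,20,20,20,20]}' 60
python3 - <<'E'
from h import *
im,d,m=snap('wrist','e.png')
E
```

```text
time_s: 4.55
tcp_pos: [0.4755, 0.1434, 0.108]
ee_rot: [-0.011, -0.044, 0.965, 0.259]
ft_force: [1.4, -3.0, 7.2]
width: 0.028
```

View pics/e.png

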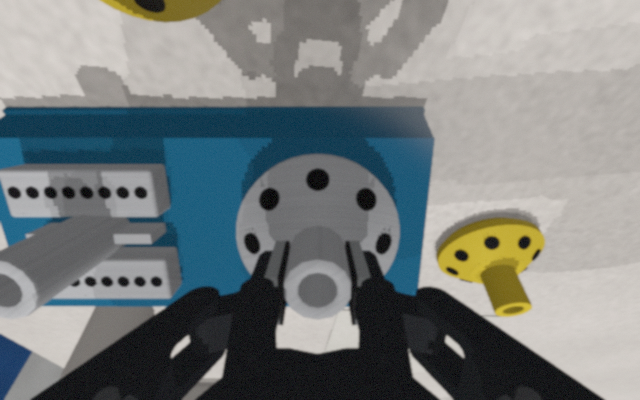

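The hub end at (318,288) is centred between the pads, gripped at 28 mm. I'll draw it off along the axis.

```bash
python3 -m handwheel '{"dp":[[0,0,-0.2],[0,0,-0.3],[0,0,-0.4],[0,0,-0.5],[0,0,-0.7],[0,0,-0.7],[0,0,-0.7],[0,0,0]],"rotation":[[0,0,0],[0,0,0],[0,0,0],[0,0,0],[0,0,0],[0,0,0],[0,0,0],[0,0,0]],"fingers":[20,20,20,20,20,20,20,20]}' 80
python3 - <<'E'
from h import *
a=cams.camera_model('scene');b=cams.camera_model('side')
# shaft & lid tab by several looks
A={}
for k in range(2):
  for c in('scene','side'):
    cams.grab_frame(c)
    for t in('shaft_top','lid_tab','lid_hinge','centrifuge'):
        r=cams.pinpoint(t,c)
        if r and r[0]['confidence']>.5: A.setdefault((t,c),[]).append(r[0]['uv'])
for t in('shaft_top','lid_tab','lid_hinge','centrifuge'):
    if (t,'scene') in A and (t,'side') in A: print(t,tri(ray(a,np.mean(A[t,'scene'],0)),ray(b,np.mean(A[t,'side'],0))))
# rim circle from depth in both cameras: points at z 0.085 near the shaft
for c in('scene','side'):
    im,d,m=snap(c,'f_%s.png'%c,(230,180,350,280) if c=='scene' else (300,130,460,300),4 if c=='scene' else 3)
    Q=cloud(m,d).reshape(-1,3); Q=Q[(d.ravel()>0)&(np.hypot(Q[:,0]-.512,Q[:,1]+.185)<.13)]
    print(c,np.histogram(Q[:,2],np.arange(.05,.15,.01))[0])
    q=Q[abs(Q[:,2]-.085)<.004]; np.save('rim_%s.npy'%c,q)
    from scipy.optimize import least_squares
    f=lambda p:np.clip(np.abs(np.hypot(q[:,0]-p[0],q[:,1]-p[1])-.072)-.014,0,.01)
    print(len(q),least_squares(f,[.512,-.183]).x)
    s=Q[(Q[:,2]>.095)&(Q[:,2]<.14)&(np.hypot(Q[:,0]-.512,Q[:,1]+.185)<.04)]
    print('shaft',len(s),s.mean(0) if len(s) else 0)
Rt=Rrot(np.radians(5.33),0);print(togo([.512,-.185,.25],Rt),status.state()['time_s'],status.state()['qpos'])
E
```

```text
time_s: 5.4
tcp_pos: [0.4842, 0.0541, 0.2625]
ee_rot: [-0.009, -0.044, 0.965, 0.258]
ft_force: [0.6, -0.0, -3.3]
width: 0.0271
shaft_top (array([ 0.51569083, -0.17662079,  0.13395961]), np.float64(0.0014817900614857767))
lid_tab (array([ 0.63337838, -0.16455536,  0.25669019]), np.float64(0.0004286404231521826))
lid_hinge (array([ 0.59941351, -0.13313417,  0.09714851]), np.float64(0.07149329149677737))
centrifuge (array([ 0.52057254, -0.17986479,  0.00471302]), np.float64(0.009336453977848429))
scene [726 203 122 785  27   7   6   9   2]
740 [ 0.52334229 -0.17981707]
shaft 25 [ 0.52552272 -0.18123921  0.11626677]
side [1137  519  473 1516  150  251  142   90   53]
1441 [ 0.52311564 -0.18021057]
shaft 66 [ 0.51981291 -0.18203786  0.11326967]
(array([-0.142, -4.293, -2.289]), array([ 6.01,  0.  , -0.02])) 6.5 [ 0.08687272  0.11951768 -0.17444255 -0.54352736 -1.31988854  0.15425037]
```

```bash
python3 -m handwheel '{"dp":[[0,0,0],[0,0,0],[0,0,0],[0,0,0],[0,0,0],[0,0,0],[0,0,0]],"rotation":[[1,0,0],[1,0,0],[1,0,0],[1,0,0],[1,0,0],[1,0,0],[0,0,0]],"fingers":[20,20,20,20,20,20,20]}' 80
python3 -m handwheel '{"dp":[[-0.12,-0.6,-0.1],[-0.13,-0.65,0],[-0.13,-0.65,0],[-0.13,-0.64,0],[0,0,0],[0,0,0]],"rotation":[[0,0,0],[0,0,0],[0,0,0],[0,0,0],[0,0,0],[0,0,0]],"fingers":[20,20,20,20,20,20]}' 80
cat > look.py <<'E'
from h import *
from scipy.optimize import least_squares
def look(fn,rot=True):
    im,d,m=snap('wrist',fn)
    for t in ['shaft_top','rotor_center','lid_tab','lid_hinge']:
        r=[x for x in cams.pinpoint(t,'wrist') if x['confidence']>.4]
        print(t,[(np.round(x['uv'],1).tolist(),round(x['confidence'],2)) for x in r[:3]])
        if t=='shaft_top' and r: print('  at z .128',atz(m,r[0]['uv'],.128))
    Q=cloud(m,d).reshape(-1,3);Q=Q[d.ravel()>0]
    q=Q[(abs(Q[:,2]-.085)<.003)&(np.hypot(Q[:,0]-.522,Q[:,1]+.18)<.1)]
    f=lambda p:np.clip(np.abs(np.hypot(q[:,0]-p[0],q[:,1]-p[1])-.074)-.018,0,.01)
    print('rim',len(q),least_squares(f,[.522,-.18]).x)
    s=Q[(Q[:,2]>.1)&(Q[:,2]<.132)&(np.hypot(Q[:,0]-.522,Q[:,1]+.18)<.03)]
    if len(s):print('shaft pts',len(s),s.min(0),s.max(0))
    t=s[s[:,2]>s[:,2].max()-.004] if len(s) else s
    if len(s):print('top pts',len(t),t.mean(0))
    return im,d,m,Q
E
python3 - <<'E'
from look import *
look('g.png'); print(st()[0]['time_s'],st()[1])
E
```

```text
time_s: 7.2
tcp_pos: [0.4821, 0.0577, 0.2582]
ee_rot: [-0.0, -0.047, 0.999, -0.001]
ft_force: [-0.3, -0.2, -3.4]
width: 0.0273
time_s: 7.8
tcp_pos: [0.5195, -0.0686, 0.2629]
ee_rot: [-0.001, -0.044, 0.999, 0.001]
ft_force: [-0.5, -0.1, -2.7]
width: 0.0276
shaft_top [([329.1, 54.2], 0.65)]
  at z .128 [ 0.51926381 -0.1796586   0.128     ]
rotor_center [([316.3, 253.0], 0.93), ([444.9, 395.1], 0.59)]
lid_tab [([24.5, 26.7], 0.77)]
lid_hinge [([230.1, 65.9], 0.67)]
rim 10011 [ 0.52220035 -0.17896564]
shaft pts 258 [ 0.51665203 -0.18472983  0.10004169] [ 0.52871827 -0.17231943  0.13072887]
top pts 120 [ 0.52281178 -0.17854308  0.12845859]
8.05 [ 0.51958668 -0.06699894  0.2634164 ]
```

View pics/g.png

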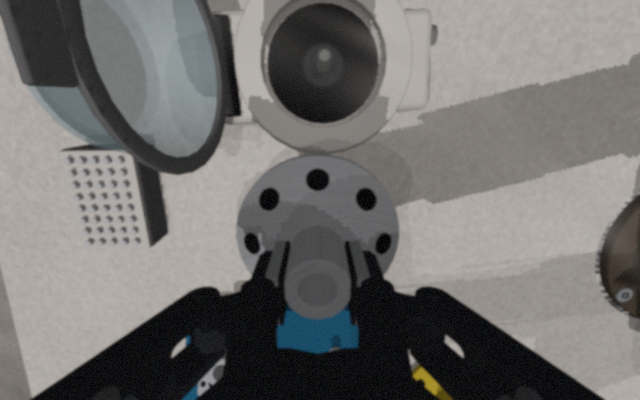

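The picture shows the shaft at (324,57) in the open chamber, the rotor held upright at (318,235), and the lid on the left. Next I measure the rotor's pose in the hand.

```bash
cat > held.py <<'E'
from h import *
from scipy.optimize import least_squares
def held():
    s,t,r=st(); im,d,m=snap('wrist'); Q=cloud(m,d).reshape(-1,3)[d.ravel()>0]
    q=r.inv().apply(Q-t); q=q[np.hypot(q[:,0],q[:,1])<.06]
    c=q[(q[:,2]>.018)&(q[:,2]<.06)&(abs(q[:,0])<.055)]
    # cone: points outside the fingers; model height: rim top 15mm at r48 .. 34mm at r15
    k=c[(c[:,1]<-.0)]; 
    k=k[(np.hypot(k[:,0],k[:,1])>.02)]
    def f(p):
        w=R.from_rotvec([p[3],p[4],0]).inv().apply(k-[p[0],p[1],p[2]])
        rr=np.hypot(w[:,0],w[:,1]); h=np.interp(rr,[.015,.048],[.034,.015]); 
        return np.r_[(-w[:,2]-h),]
    o=least_squares(f,[0,0,.056,0,0],loss='soft_l1',f_scale=.001)
    print('cone fit: xy,underside z(mm)',(o.x[:3]*1e3).round(1),'tilt deg',np.degrees(o.x[3:]).round(2),len(k),'rms',np.sqrt(np.median(o.fun**2)))
    h=q[(q[:,2]>-.024)&(q[:,2]<-.006)&(np.hypot(q[:,0],q[:,1])<.022)]
    for z in(-.018,-.016,-.014,-.012): 
        print(z,((h[:,2]>z-.001)&(h[:,2]<z+.001)).sum(),end=' ')
    mz=np.median(h[:,2]);g=h[abs(h[:,2]-mz)<.002];lo,hi=g[:,:2].min(0),g[:,:2].max(0)
    print('hub top z',mz,'mid',(lo+hi)/2,'size',hi-lo)
held()
s,t,r=st();print(s['time_s'],t,r.as_matrix().round(4))
E
python3 held.py
```

```text
cone fit: xy,underside z(mm) [ 1.  -4.5 53.8] tilt deg [-9.49  0.1 ] 10271 rms 0.0006449736494953326
-0.018 139 -0.016 221 -0.014 2186 -0.012 473 hub top z -0.01394694322400434 mid [-0.00064263  0.0002456 ] size [0.04014277 0.02979924]
8.1 [ 0.51958463 -0.06701136  0.26341642] [[-9.957e-01 -9.250e-02 -3.000e-04]
 [-9.250e-02  9.957e-01  1.500e-03]
 [ 1.000e-04  1.500e-03 -1.000e+00]]
```

Hole pixels match the on-stand picture exactly, so the rotor has not tilted in the grip. The cone-fit tilt comes from the wrong model profile. The hub end is centred, with the underside 56 mm below the TCP. Moving over the shaft.

```bash
python3 -m handwheel '{"dp":[[0.03,-0.5,0],[0.04,-0.6,0],[0.04,-0.6,0],[0.04,-0.526,0],[0,0,0.4],[0,0,0.4],[0,0,0.3],[0,0,0]],"rotation":[[0,0,0],[0,0,0],[0,0,0],[0,0,0],[0,0,0],[0,0,0],[0,0,0],[0,0,0]],"fingers":[20,20,20,20,20,20,20,20]}' 80
python3 - <<'E'
from h import *
print(togo([.5225,-.1785,.192],Rrot(np.radians(5.33),0)))
im,d,m=snap('side','h.png',(290,120,450,300),3)
im,d,m=snap('scene')
a,b=cams.camera_model('scene'),cams.camera_model('side')
print(proj(b,[.5225,-.1785,.128]),proj(b,st()[1]-[0,0,.056]),st()[0]['ft_force'])
E
```

```text
time_s: 8.9
tcp_pos: [0.5211, -0.1785, 0.2061]
ee_rot: [-0.002, -0.046, 0.999, 0.001]
ft_force: [-0.7, -0.2, -2.9]
width: 0.0274
(array([-0.029, -0.004,  0.281]), array([ 0.02, -0.05, -0.01]))
[373.64782582 225.97521451] [374.85952676 217.83734898] [-0.11283371 -0.08122178 -2.5505858 ]
```

View pics/h.png

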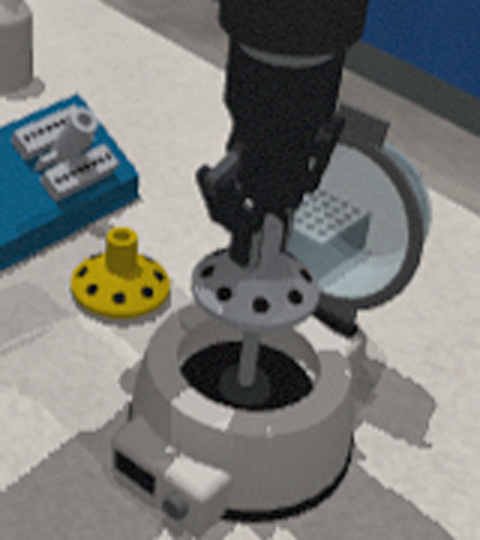

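The side view shows the rotor level over the shaft, which is visible below it at crop (250,350). Now I lower it gently and watch the force.

```bash
python3 -m handwheel '{"dp":[[-0.029,-0.004,0.15],[0,0,0.13],[0,0,0.1],[0,0,0.1],[0,0,0.05],[0,0,0]],"rotation":[[0,0,0],[0,0,0],[0,0,0],[0,0,0],[0,0,0],[0,0,0]],"fingers":[20,20,20,20,20,20]}' 80
python3 - <<'E'
from h import *
print(togo([.5225,-.1785,.118],Rrot(np.radians(5.33),0)),st()[0]['ft_force'],st()[0]['ft_torque'])
E
```

```text
time_s: 9.6
tcp_pos: [0.5236, -0.1792, 0.1812]
ee_rot: [-0.001, -0.046, 0.999, 0.001]
ft_force: [-0.6, -0.3, -2.3]
width: 0.0272
(array([0.019, 0.014, 1.264]), array([ 0.01, -0.01, -0.02])) [-0.64921102 -0.28894392 -2.34428459] [-0.04652777  0.02054904 -0.00269211]
```

```bash
python3 -m handwheel '{"dp":[[0,0,0.06],[0,0,0.06],[0,0,0.06],[0,0,0.06],[0,0,0]],"rotation":[[0,0,0],[0,0,0],[0,0,0],[0,0,0],[0,0,0]],"fingers":[20,20,20,20,20]}' 80
python3 - <<'E'
from h import *
print(togo([.5225,-.1785,.118],Rrot(np.radians(5.33),0)),st()[0]['ft_force'],st()[0]['ft_torque'])
E
```

```text
time_s: 10.1
tcp_pos: [0.5235, -0.1791, 0.1691]
ee_rot: [-0.001, -0.046, 0.999, 0.001]
ft_force: [-1.2, 0.0, -2.5]
width: 0.0269
(array([0.017, 0.013, 1.022]), array([ 0.01, -0.01, -0.02])) [-1.21877241  0.04912212 -2.54240507] [-0.02224242  0.08855982 -0.022386  ]
```

```bash
python3 -m handwheel '{"dp":[[0.012,0,0.08],[0,0,0.1],[0,0,0.1],[0,0,0.1],[0,0,0.1],[0,0,0]],"rotation":[[0,0,0],[0,0,0],[0,0,0],[0,0,0],[0,0,0],[0,0,0]],"fingers":[20,20,20,20,20,20]}' 80
python3 - <<'E'
from h import *
print(togo([.5225,-.1785,.118],Rrot(np.radians(5.33),0)),st()[0]['ft_force'],st()[0]['ft_torque'])
E
```

```text
time_s: 10.7
tcp_pos: [0.5227, -0.1791, 0.1447]
ee_rot: [-0.001, -0.046, 0.999, 0.001]
ft_force: [-0.6, -0.2, -3.1]
width: 0.0273
(array([0.002, 0.013, 0.534]), array([ 0.02, -0.02, -0.02])) [-0.62724998 -0.20439475 -3.05899515] [0.04150607 0.00138522 0.03077733]
```

```bash
python3 -m handwheel '{"dp":[[0,0,0.1],[0,0,0.1],[0,0,0.1],[0,0,0.1],[0,0,0.06],[0,0,0]],"rotation":[[0,0,0],[0,0,0],[0,0,0],[0,0,0],[0,0,0],[0,0,0]],"fingers":[20,20,20,20,20,20]}' 80
python3 - <<'E'
from h import *
print(togo([.5225,-.1785,.118],Rrot(np.radians(5.33),0)),st()[0]['ft_force'],st()[0]['ft_torque'])
E
```

```text
time_s: 11.3
tcp_pos: [0.5229, -0.1792, 0.1221]
ee_rot: [-0.001, -0.046, 0.999, 0.001]
ft_force: [-0.2, -0.0, -3.3]
width: 0.0276
(array([0.007, 0.014, 0.082]), array([ 0.01, -0.02, -0.02])) [-0.21263629 -0.0187151  -3.28009883] [ 2.28806737e-02 -1.09895984e-02 -4.80149634e-05]
```

Underside is about 4 mm above the flange. I'll step down until it makes contact.

```bash
python3 -m handwheel '{"dp":[[0,0,0.03],[0,0,0.03],[0,0,0]],"rotation":[[0,0,0],[0,0,0],[0,0,0]],"fingers":[20,20,20]}' 80
python3 -m handwheel '{"dp":[[0,0,0.02],[0,0,0],[0,0,0]],"rotation":[[0,0,0],[0,0,0],[0,0,0]],"fingers":[20,20,20]}' 80
```

```text
time_s: 11.6
tcp_pos: [0.5231, -0.1792, 0.1196]
ee_rot: [-0.0, -0.046, 0.999, 0.001]
ft_force: [-0.6, 0.2, -3.3]
width: 0.0274
time_s: 11.9
tcp_pos: [0.5232, -0.1792, 0.1187]
ee_rot: [-0.0, -0.046, 0.999, 0.001]
ft_force: [0.4, -0.1, -3.5]
width: 0.0276
```

```bash
python3 -m handwheel '{"dp":[[0,0,0.02],[0,0,0],[0,0,0]],"rotation":[[0,0,0],[0,0,0],[0,0,0]],"fingers":[20,20,20]}' 80
```

```text
time_s: 12.2
tcp_pos: [0.5233, -0.1792, 0.1183]
ee_rot: [0.0, -0.046, 0.999, 0.0]
ft_force: [-2.7, 1.7, 6.0]
width: 0.0276
```

Contact came at z = 0.118, which matches fully home (about 62 mm underside). Release and go straight up.

```bash
python3 -m handwheel '{"dp":[[0,0,0],[0,0,0],[0,0,0],[0,0,0],[0,0,0],[0,0,0]],"rotation":[[0,0,0],[0,0,0],[0,0,0],[0,0,0],[0,0,0],[0,0,0]],"fingers":[55,55,55,55,55,55]}' 60
python3 -m handwheel '{"dp":[[0,0,-0.2],[0,0,-0.4],[0,0,-0.6],[0,0,-0.7],[0,0,-0.7],[0,0,-0.7],[0,0,0],[0,0,0]],"rotation":[[0,0,0],[0,0,0],[0,0,0],[0,0,0],[0,0,0],[0,0,0],[0,0,0],[0,0,0]],"fingers":[55,55,55,55,55,55,55,55]}' 60
python3 - <<'E'
from look import *
im,d,m,Q=look('i.png'); print(st()[0]['time_s'],st()[1])
q=Q[(Q[:,2]>.12)&(Q[:,2]<.14)&(np.hypot(Q[:,0]-.523,Q[:,1]+.179)<.02)]
print('hub top z',len(q),np.percentile(q[:,2],[10,50,90]) if len(q) else 0,q.mean(0))
a,b=cams.camera_model('scene'),cams.camera_model('side')
ims,ds,ms=snap('side')
L=cloud(ms,ds).reshape(-1,3); 
cams.grab_frame('side');r=cams.cut_out('lid_tab','side')
if r: 
    k=r[0]['pixels'].ravel()&(ds.ravel()>0); p=L[k]
    # lid frame: yaw ~8deg
    y=np.radians(8);u=np.array([np.cos(y),np.sin(y)]);xx=(p[:,:2]-[.5228,-.179])@u-.085; zz=p[:,2]-.086
    print(len(p),r[0]['confidence'],np.percentile(zz,[1,50,99]))
    A=np.polyfit(zz,xx,1);print('x=a z+b',A,'angle',np.pi/2+np.arctan(A[0]))
    cp=np.cov(p[:,:2].T);
rt=[cams.pinpoint('lid_tab','side')[0]['uv']];cams.grab_frame('scene');rs=cams.pinpoint('lid_tab','scene');print(tri(ray(a,rs[0]['uv']),ray(b,rt[0])))
E
```

```text
time_s: 12.8
tcp_pos: [0.5232, -0.1792, 0.1176]
ee_rot: [-0.0, -0.046, 0.999, 0.001]
ft_force: [-0.7, 0.5, 0.4]
width: 0.0468
time_s: 13.6
tcp_pos: [0.5235, -0.1793, 0.2842]
ee_rot: [0.001, -0.046, 0.999, 0.001]
ft_force: [-0.7, -0.4, 0.4]
width: 0.0471
shaft_top [([317.2, 185.8], 0.76)]
  at z .128 [ 0.52310364 -0.1794859   0.128     ]
rotor_center [([279.4, 306.2], 0.86), ([314.9, 180.8], 0.63)]
lid_tab [([105.4, 257.1], 0.97)]
lid_hinge [([237.9, 181.2], 0.8)]
rim 10339 [ 0.52398499 -0.17946731]
shaft pts 589 [ 0.50797119 -0.19409467  0.10013407] [ 0.53684872 -0.1647366   0.13199634]
top pts 274 [ 0.52273723 -0.17992246  0.13081738]
13.85 [ 0.52282989 -0.17932742  0.28168342]
hub top z 779 [0.12427311 0.13182007 0.13306615] [ 0.52246843 -0.1801173   0.13021807]
(array([ 0.6306642 , -0.16314987,  0.25687434]), np.float64(0.0006900741377570934))
```

View pics/i.png

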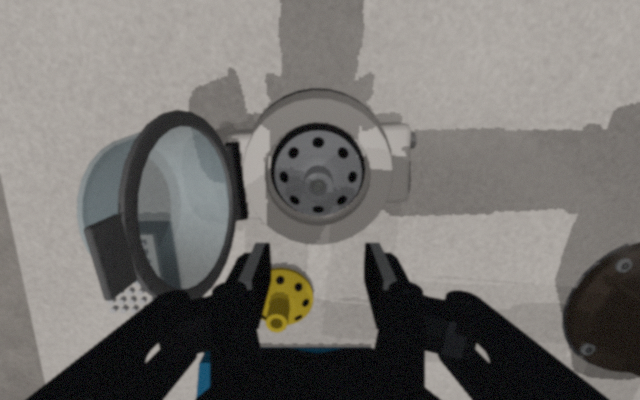

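The hub top is at z ≈ 0.132 (home) and the rotor sits centred in the chamber at (318,175). The lid tab is at about (0.631,-0.163,0.257), so the lid angle is about 1.69 and the centrifuge yaw about 8°. Next I go up, over and behind the tab with shut fingers.

```bash
python3 -m handwheel '{"dp":[[0,0,-0.6],[0,0,-0.6],[0,0,0],[-0.5,0,0],[-0.8,0,0],[-0.8,0,0],[-0.6,0,0],[0,0,0]],"rotation":[[0,0,0],[0,0,0],[0,0,-0.53],[0,0,0],[0,0,0],[0,0,0],[0,0,0],[0,0,0]],"fingers":[0,0,0,0,0,0,0,0]}' 60
python3 - <<'E'
from h import *
y=np.radians(8);u=np.array([np.cos(y),np.sin(y),0])
print(togo(np.array([.5228,-.1793,.267])+u*.135,Rrot(y,0)),st()[0]['qpos'])
E
```

```text
time_s: 14.95
tcp_pos: [0.6597, -0.1601, 0.3398]
ee_rot: [-0.002, -0.069, 0.998, 0.001]
ft_force: [0.1, 0.1, -1.0]
width: 0.0001
(array([ 6.100e-02, -1.000e-03,  1.457e+00]), array([ 0.02, -0.04, -0.01])) [ 4.76441429e-02  3.29453837e-01  1.74203682e-01 -1.19564102e-03
 -1.41907265e+00  9.10851724e-02]
```

```bash
python3 -m handwheel '{"dp":[[0,0,0.5],[0,0,0.5],[0,0,0.46],[0,0,0],[0,0,0]],"rotation":[[0,0,0],[0,0,0],[0,0,0],[0,0,0],[0,0,0]],"fingers":[0,0,0,0,0]}' 60
python3 - <<'E'
from h import *
im,d,m=snap('side','j.png',(330,60,490,300),2.5)
E
```

```text
time_s: 15.45
tcp_pos: [0.6569, -0.161, 0.2702]
ee_rot: [-0.0, -0.069, 0.998, 0.0]
ft_force: [-0.4, -0.8, 1.1]
width: 0.0
```

View pics/j.png

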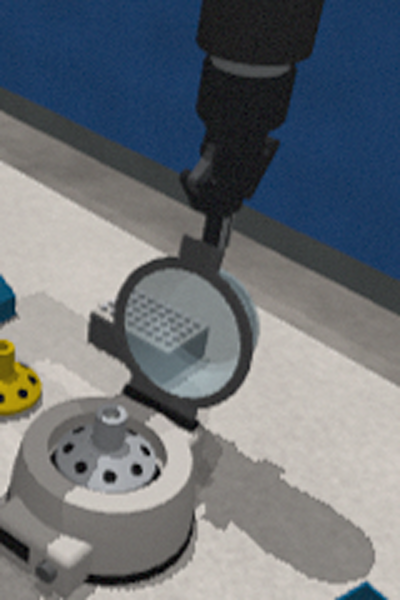

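The side view shows the finger standing behind the tab at crop (215,235), and the rotor seated at (108,450). Pushing the lid over.

```bash
python3 -m handwheel '{"dp":[[0.3,0,0],[0.3,0,0],[0.4,0,0],[0.4,0,0.02],[0.4,0,0.06],[0.36,0,0.16],[0.36,0,0.2],[0.36,0,0.22]],"rotation":[[0,0,0],[0,0,0],[0,0,0],[0,0,0],[0,0,0],[0,0,0],[0,0,0],[0,0,0]],"fingers":[0,0,0,0,0,0,0,0]}' 60
python3 - <<'E'
from h import *
im,d,m=snap('side','k.png',(330,60,490,300),2.5)
y=np.radians(8);u=np.array([np.cos(y),np.sin(y),0]);s,t,r=st();print('b',(t-[.5228,-.1793,0])@u-.085,'tip z',t[2]-.017,s['ft_force'])
E
```

```text
time_s: 16.3
tcp_pos: [0.515, -0.1809, 0.239]
ee_rot: [0.002, -0.069, 0.998, 0.0]
ft_force: [1.7, 0.6, 1.0]
width: -0.0001
b -0.09631592133609337 tip z 0.21995892455677535 [-4.66618227  0.98801451 -2.82541479]
```

View pics/k.png

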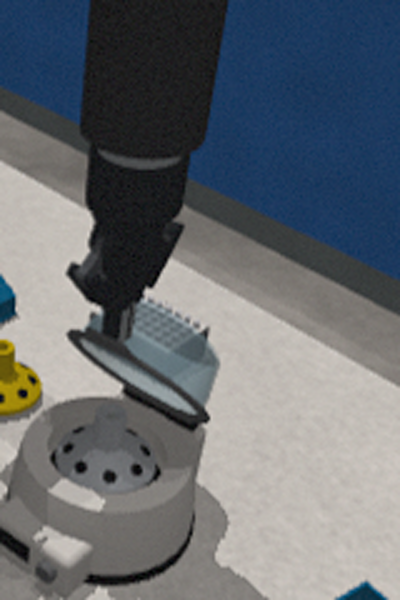

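The lid is following, now at roughly 50°, with the finger on the tab at crop (115,325). Continuing along the arc.

```bash
python3 -m handwheel '{"dp":[[0.42,0,0.25],[0.42,0,0.26],[0.27,0,0.41],[0.27,0,0.42],[0.11,0,0.3],[0.11,0,0.31],[0.04,0,0.25],[0,0,0]],"rotation":[[0,0,0],[0,0,0],[0,0,0],[0,0,0],[0,0,0],[0,0,0],[0,0,0],[0,0,0]],"fingers":[0,0,0,0,0,0,0,0]}' 60
python3 - <<'E'
from h import *
y=np.radians(8);u=np.array([np.cos(y),np.sin(y),0]);s,t,r=st();print('b',(t-[.5228,-.1793,0])@u-.085,'tip z',t[2]-.017,s['ft_force'])
E
```

```text
time_s: 17.15
tcp_pos: [0.4331, -0.1917, 0.1268]
ee_rot: [-0.0, -0.069, 0.998, 0.001]
ft_force: [-0.1, -0.3, -0.0]
width: -0.0002
b -0.1755664497071974 tip z 0.1098389622981069 [-0.06138031 -0.33702133 -0.0498145 ]
```

```bash
python3 -m handwheel '{"dp":[[0,0,0.15],[0,0,0.1],[0,0,0.08],[0,0,0]],"rotation":[[0,0,0],[0,0,0],[0,0,0],[0,0,0]],"fingers":[0,0,0,0]}' 60
python3 - <<'E'
from h import *
im,d,m=snap('side','l.png',(310,120,470,300),3)
s,t,r=st();print(t[2]-.017,s['ft_force'])
E
```

```text
time_s: 17.55
tcp_pos: [0.433, -0.1916, 0.1099]
ee_rot: [-0.001, -0.069, 0.998, 0.001]
ft_force: [-0.7, -0.2, -0.2]
width: 0.0004
0.09306859810979963 [ 0.08057926  0.86886921 -0.53628388]
```

View pics/l.png

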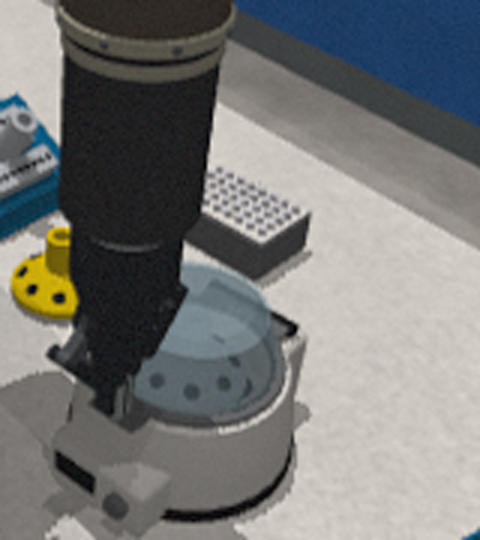

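The lid is nearly shut, with the finger over the tab at crop (120,405). I step down until contact.

```bash
python3 -m handwheel '{"dp":[[0,0,0.03],[0,0,0.02],[0,0,0]],"rotation":[[0,0,0],[0,0,0],[0,0,0]],"fingers":[0,0,0]}' 60
python3 -m handwheel '{"dp":[[0,0,0.02],[0,0,0],[0,0,0]],"rotation":[[0,0,0],[0,0,0],[0,0,0]],"fingers":[0,0,0]}' 60
```

```text
time_s: 17.9
tcp_pos: [0.4332, -0.1917, 0.108]
ee_rot: [-0.0, -0.069, 0.998, 0.0]
ft_force: [-1.2, 0.3, 3.3]
width: -0.0001
time_s: 18.2
tcp_pos: [0.4333, -0.1918, 0.1078]
ee_rot: [0.0, -0.069, 0.998, 0.0]
ft_force: [-3.9, 3.6, 11.5]
width: -0.0001
```

It came to a firm stop (11.5 N) at tip z = 0.091, so the lid is shut. Retreating straight up and checking.

```bash
python3 -m handwheel '{"dp":[[0,0,-0.2],[0,0,-0.5],[0,0,-0.7],[0,0,-0.7],[0,0,-0.7],[0,0.5,-0.4],[0,0.5,0],[0,0,0]],"rotation":[[0,0,0],[0,0,0],[0,0,0],[0,0,0],[0,0,0],[0,0,0],[0,0,0],[0,0,0]],"fingers":[0,0,0,0,0,0,0,0]}' 60
python3 - <<'E'
from h import *
im,d,m=snap('side','m.png',(170,110,490,350),2.4)
a=cams.camera_model('scene')
r1=cams.pinpoint('lid_tab','side');cams.grab_frame('scene');r2=cams.pinpoint('lid_tab','scene')
if r1 and r2: print(tri(ray(a,r2[0]['uv']),ray(m,r1[0]['uv'])))
imw,dw,mw=snap('wrist');Q=cloud(mw,dw).reshape(-1,3)[dw.ravel()>0]
y=np.radians(8);u=np.array([np.cos(y),np.sin(y)]);v=np.array([-u[1],u[0]])
P=(Q[:,:2]-[.5228,-.1793]);b=P@u;l=P@v
k=(b<-.08)&(b>-.096)&(abs(l)<.02)&(Q[:,2]>.05);print('tab z',k.sum(),np.percentile(Q[k,2],[10,50,90]) if k.sum() else 0)
r=cams.pinpoint('strip_rotor_center','wrist');print(st()[0]['time_s'],st()[0]['ft_force'])
E
```

```text
time_s: 19.0
tcp_pos: [0.4261, -0.1407, 0.2681]
ee_rot: [0.001, -0.07, 0.998, 0.001]
ft_force: [-0.1, -0.3, -0.0]
width: 0.0002
(array([ 0.70444731,  0.25013983, -0.1335445 ]), np.float64(0.4756715335894548))
tab z 698 [0.09061647 0.09153746 0.09244087]
19.3 [-0.54448796 -0.60986058 -0.13091949]
```

View pics/m.png

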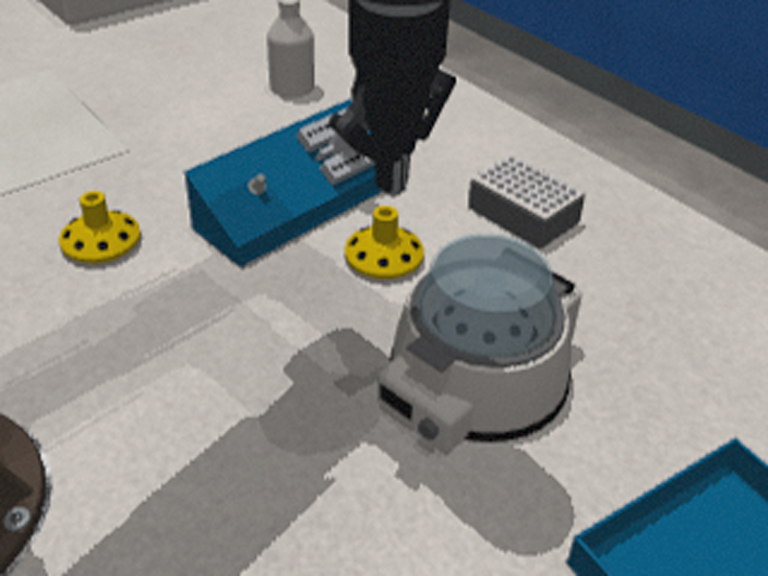

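The lid is flat shut over the rotor at crop (490,310), and depth puts the tab at z = 0.0915 (shut is 0.091). The strip rotor is still on the stand and the yellow look-alikes are undisturbed. The arm is clear.

```bash
python3 -c "
from cell import finish_job
print(finish_job())"
```

```text
the job is handed in; nothing more can be done
None
```

The round rotor is on the centrifuge's drive shaft, fully home, and the lid is shut. I handed the job in with about 19 s on the robot's clock.

**What I did:** I took the bare aluminium round rotor by its hub, drew it straight off the spigot and turned it upright. I lowered it over the shaft, holding it until it met the flange, then let go. After that I pushed the lid over by its tab with the closed fingers and backed the arm clear.

**Last checks:**
- **Rotor seating:** contact came with the underside at about 62 mm, as expected for fully home. After release the hub end measured about 132 mm, also as expected.
- **Lid:** it came to a firm stop at 11.5 N, and depth put the tab face at 91.5 mm against 91 mm for fully shut.
- **Other things:** in the last side picture the strip rotor is still on the stand, partly hidden behind the arm. The yellow look-alikes, tip box and bottle look undisturbed. The tray is only partly in that view, and I did not measure any of these positions.
- **Forces:** the highest wrist force reading I saw was about 13 N.

**Checks that disagreed:**
- A cone fit gave a false 9.5° tilt of the held rotor. I discounted it because the tube holes sat at the same pixels as on the stand.
- The last two-camera fix on the lid tab was nonsense (0.48 m mismatch), so I relied on the wrist depth and the picture for the lid.

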